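# Rack up stirring bars against the tray fence

### The arm

A 7-joint arm with a two-finger parallel gripper is mounted at the origin on a cart in front of the work surface, level with it; the furniture and walls round the work are solid. World frame = base frame: x ahead of the robot, y to its left, z up, the work surface at z = 0. Lengths are in m, angles in rad, forces in N, time in s.
With the tool pointing down it reaches from about 0.35 to 0.9 m from the base axis. Payload 19.9 kg.
Tool frame: the origin (TCP) lies between the finger pads; the fingertips stand 19 mm ahead of it and the grasp point (between the pads) is the TCP; z points along the fingers, y is the line along which they close (so a half turn about z gives the same grasp; the last joint's range is limited). The gripper opens to 94 mm and grips with 3 to 60 N. Pads are 16 mm wide; open, the fingers measure 119 mm over their backs; the gripper's body (75 mm by 177 mm) begins 78 mm behind the grasp point.
Start: joints at [-1.371, 0.417, -0.01, 1.614, 0.005, 1.111, -0.053], TCP at [0.15, 0.607, 0.224] pointing down, gripper open.
Joint ranges: [-2.81, 2.81], [-0.39, 2.02], [-1.27, 1.25], [0.06, 2.57], [-1.19, 4.33], [0.19, 2], [-2.82, 2.82]. Speed limits (rad/s): [1.89, 1.89, 2.39, 2.39, 3.01, 3.01, 3.01].

### API

Orientations are given as a 3x3 rotation matrix whose columns are the frame's x, y, z axes.
In Python, from rig import robot gives the robot as it stands. Calls block until the motion is done:
- robot.move_ptp(position, orientation): joint-space move of the TCP to a pose.
- robot.move_linear(position, velocity=0.15, frame=None, threshold=None): straight line of the TCP; frame=None keeps the orientation; velocity is the mean speed in m/s. With threshold (N) it stops when the force on the tool has changed by that much, and returns True; else False.
- robot.goto_joints(angles): joint-space move.
- robot.gripper_to(opening): finger opening in m; the grip force is fixed at half the most; returns when the fingers have stopped.
- robot.pause(seconds).
- robot.ik(position, orientation): joint angles nearest the present ones, or None.
- robot.get_state(): the state.
- robot.grab_frame(name): name is "scene" or "side" or "wrist"; returns the picture (384x512x3 uint8, red, green, blue); there is no depth.
- robot.camera_info(name): a dict with "fx", "fy", "cx", "cy" (pixels), "dist" ([k1, k2, p1, p2, k3] as OpenCV has them; the pictures are not rectified), "rvec" (rotation vector, rad) and "tvec" (3), from world to camera coordinates, as OpenCV has them. Camera axes: x right, y down, z forward; pixel columns grow to the right and rows downward; lengths in m; the calibration is good to about 2 mm. A picture is of the moment at which its call begins: read the wrist's pose just before it. camera_info takes no time and is no camera call; for the wrist camera it gives the pose at the moment of the call.
A pose or a line that the arm cannot do raises robot.PlanningError and nothing moves.
- robot.sign_off(): hands the job in; it is judged then, once.
The state is a dict: "time": time; "qpos": joint angles; "joint_vel": joint speeds; "effort": joint torques, N m; "ee_pos": TCP position; "tool_rot": TCP orientation; "force": force on the tool from outside, world axes, zero at the start; "moment": the same for the moment, N m; "opening": finger opening in m; "grasp_force": force on a finger pad.
Only numpy, scipy, OpenCV 4.12 (cv2) and the standard library are available. Lean on these libraries where they do the work, as an engineer would, in place of code of your own. Each camera call takes 0.05 s, during which the arm holds its last target. There are 200 camera calls.

### The job

Take the small aluminium tray by its upright handle plate and tip it towards its fence (the long wall opposite the handle), so that the three loose stirring bars slide down into a single row along the fence; do not push the bars with the fingers. Set the tray back flat on the bench with the row still against the fence, then stand the steel keeper bar upright in the notches of the two end walls, down on the tray floor, so that it holds the row in. Leave the dish, spanner, flask and timer where they are.

Things in the scene. Friction and masses are not known exactly. Their poses are not given: they have to be found in the camera images.
- tray: Loose shallow aluminium tray with a dark steel floor, 0.4 kg, 116 (x) by 210 (y) mm. Origin: centre of underside; x points from the fence (far from the robot) to the handle (robot's side), y along the fence, z up. Floor 4 mm thick, its inside x -50..50, y -100..100 mm. Low wall on the handle side 16 mm high; end walls (y +-100 to +-105) 20 mm high.
- tray_fence (a point): Foot of the fence's inner face, in the middle (tray x -50, z 4 mm). The fence is the straight long wall on the side away from the robot: outer face at x -56 (the tray can be tipped about this lower edge), 26 mm high.
- tray_handle (a point): Where to grip the tray's upright steel handle plate, middle of the edge nearer the robot: 55 mm from the tray's origin along its x, 46 mm up. Plate 10 mm thick (tray x), 48 mm wide (y), top at 64 mm. Gripped across its thickness (fingers closing along tray x) a grip of about 40 N carries the whole tray; much harder makes it tremble when lifted.
- tray_notches (a point): Point on the tray floor midway between the notches (tray x -30, z 4 mm), where the middle of the keeper's underside belongs. Each end wall has a notch, open above and down to the floor, x -38 to -22 (16 mm wide); its flared mouth widens to 26 mm at z 29.
- keeper: Loose steel keeper bar, 12 mm thick (x), 234 mm long (y), 24 mm high, 0.22 kg, standing on its long narrow face on the bench, with an upright grey grip tab in the middle (10 mm thick, 44 mm wide, top at 62 mm). Origin: centre of underside. Same either way round; longer than the tray, so its ends stick out through the notches.
- keeper_grip (a point): Point to grip on the keeper's tab, 46 mm above its underside, in the middle; grip across its 10 mm with the fingers closing along keeper x.
- stir_bar_1: White PTFE stirring bar, 8x40x8 mm, 12 g, lying loose on the tray floor; slippery (friction about 0.22, it slides once the tray is tipped past about 15 degrees). Origin: centre of underside; y is its long axis.
- stir_bar_1_mid (a point): Centre of that stirring bar, 4 mm above its underside.
- stir_bar_2: White PTFE stirring bar, 8x40x8 mm, 12 g, lying loose on the tray floor; slippery (friction about 0.22, it slides once the tray is tipped past about 15 degrees). Origin: centre of underside; y is its long axis.
- stir_bar_2_mid (a point): Centre of that stirring bar, 4 mm above its underside.
- stir_bar_3: White PTFE stirring bar, 8x40x8 mm, 12 g, lying loose on the tray floor; slippery (friction about 0.22, it slides once the tray is tipped past about 15 degrees). Origin: centre of underside; y is its long axis.
- stir_bar_3_mid (a point): Centre of that stirring bar, 4 mm above its underside.
- petri_dish: Bystander: a shallow clear dish, 61 mm across. Origin: centre of its underside. To be left alone.
- spanner: Bystander: a small open-ended spanner lying flat, 134 mm long. Origin: centre of its underside. To be left alone.
- erlenmeyer: Bystander: a conical glass flask, 60 mm across, 99 mm tall. Origin: centre of its underside. To be left alone.
- timer: Bystander: a small white bench timer, 58x62x18 mm. Origin: centre of its underside. To be left alone.

How it is judged:
By the outcome, as a careful person would: the job done as asked, in the order asked, and still so for the second after the job is handed in, with the robot touching nothing.
It also fails if it takes over 61 s, if anything falls off the work surface, if the arm or the gripper's body presses on something with over 40 N, if the wrist force passes 120 N, or if a joint passes its speed limit or range.

## Working session

There is one attempt and no reset: what is moved stays moved. The work goes in short steps, each a Python script; the robot and the scene stay as the last script left them, time stands still between calls to the robot, and variables do not carry over. Pictures are saved under pics/ and viewed, at most 10 in all, crops included, and the job is handed in when it is done.

```bash
ls; mkdir -p pics; python3 - <<'E'
from rig import robot
import cv2,numpy as np
for n in ("scene","side"):
    cv2.imwrite(f"pics/{n}0.png",cv2.cvtColor(robot.grab_frame(n),cv2.COLOR_RGB2BGR))
    c=robot.camera_info(n);R=cv2.Rodrigues(np.array(c["rvec"],float))[0]
    print(n,c["fx"],c["dist"],-R.T@np.array(c["tvec"]),R[2])
s=robot.get_state();print(s["time"],s["ee_pos"],s["tool_rot"],s["force"],s["opening"])
E
```

```text
pics
scene 396.34497548534466 [0.02821473 0.         0.         0.         0.        ] [-0.01553445 -0.79958205  0.81851107] [ 0.46428406  0.62616611 -0.62638352]
side 416.23627658577857 [-0.13333668  0.          0.          0.          0.        ] [ 0.4572851  -1.33445051  0.6646221 ] [ 0.08637016  0.90545042 -0.41557157]
0.1 [0.14955223 0.60650293 0.22390595] [[-9.70910763e-01  2.39441514e-01 -2.26594594e-04]
 [ 2.39441617e-01  9.70910148e-01 -1.09351945e-03]
 [-4.18309620e-05 -1.11596598e-03 -9.99999376e-01]] [ 0.3096411  -0.11014751  0.26577852] 0.09392075318107931
```

View pics/scene0.png

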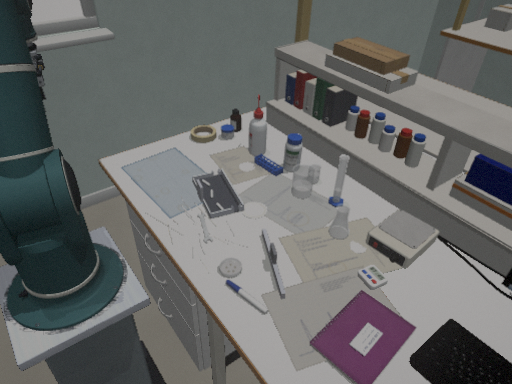

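View pics/side0.png

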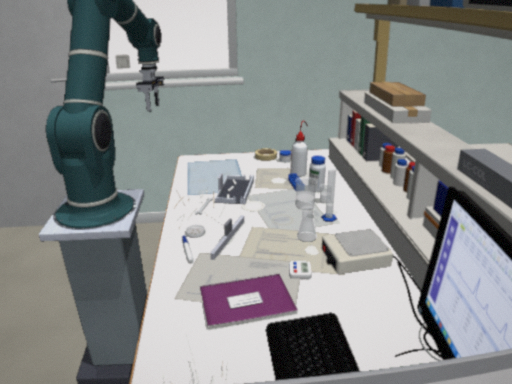

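Scene view: the tray is at about (218,195), with the keeper at (272,262). The spanner is at (206,228), dish at (231,267), timer at (372,277) and flask at (340,225). Next I'll take a rough fix by casting rays onto the bench, then get wrist views above each.

```bash
cat >h.py <<'E'
from rig import robot
import cv2,numpy as np
def cam(n):
    c=robot.camera_info(n);K=np.array([[c["fx"],0,c["cx"]],[0,c["fy"],c["cy"]],[0,0,1.]])
    return K,np.array(c["dist"],float),np.array(c["rvec"],float),np.array(c["tvec"],float)
def ray(c,px,z):
    K,d,r,t=c;R=cv2.Rodrigues(r)[0];C=-R.T@t.ravel()
    u=cv2.undistortPoints(np.array(px,float).reshape(-1,1,2),K,d).reshape(-1,2)
    D=np.c_[u,np.ones(len(u))]@R
    return C+D*((z-C[2])/D[:,2])[:,None]
def proj(c,P): return cv2.projectPoints(np.array(P,float).reshape(-1,1,3),c[2],c[3],c[0],c[1])[0].reshape(-1,2)
def save(n,f,s=1):
    c=cam(n);im=cv2.cvtColor(robot.grab_frame(n),cv2.COLOR_RGB2BGR);cv2.imwrite(f"pics/{f}.png",im)
    np.savez(f"pics/{f}.npz",K=c[0],d=c[1],r=c[2],t=c[3]);return c,im
def load(f):
    z=np.load(f"pics/{f}.npz");return (z["K"],z["d"],z["r"],z["t"]),cv2.imread(f"pics/{f}.png")
def down(yaw):  # tool z down, tool y at angle yaw in world xy
    y=np.array([np.cos(yaw),np.sin(yaw),0]);z=np.array([0,0,-1.]);return np.c_[np.cross(y,z),y,z]
E
python3 - <<'E'
from h import *
np.set_printoptions(precision=3,suppress=True)
c=cam("scene");print(ray(c,[(193,180),(222,171),(243,207),(213,215),(218,195),(263,233),(283,292),(231,268),(206,228),(340,236),(372,277)],0.01))
p=ray(c,[(218,195)],0.01)[0];k=ray(c,[(272,262)],0.01)[0]
m=(p+k)/2
for n,q in(("w1",p),("w2",k)):
    for z in (.36,.3):
        try: robot.move_ptp([q[0]-.03,q[1],z],down(0));break
        except robot.PlanningError as e: print(e)
    save("wrist",n)
    print(robot.get_state()["time"],robot.get_state()["ee_pos"])
a=[cv2.imread(f"pics/w{i}.png") for i in(1,2)]
cv2.imwrite("pics/ww.png",cv2.resize(np.hstack(a),(800,300)))
E
```

```text
[[ 0.472  0.192  0.01 ]
 [ 0.583  0.181  0.01 ]
 [ 0.531 -0.022  0.01 ]
 [ 0.434 -0.001  0.01 ]
 [ 0.499  0.074  0.01 ]
 [ 0.512 -0.151  0.01 ]
 [ 0.426 -0.348  0.01 ]
 [ 0.362 -0.209  0.01 ]
 [ 0.387 -0.038  0.01 ]
 [ 0.689 -0.289  0.01 ]
 [ 0.647 -0.444  0.01 ]]
2.4167 [0.469 0.075 0.36 ]
3.7167 [ 0.435 -0.253  0.36 ]
```

View pics/ww.png

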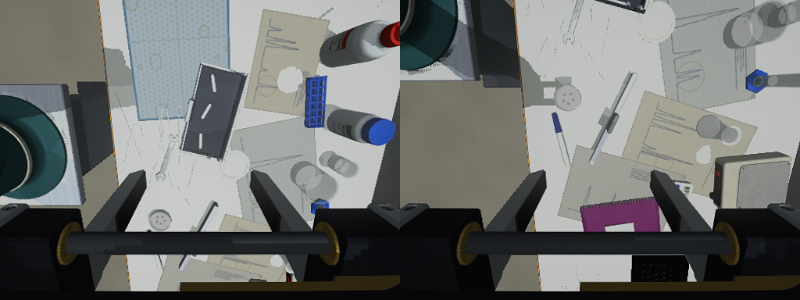

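Wrist views: the tray is at about (213,112) in the left half, with its handle on the left (robot) side, the fence on the right and three bars inside. The keeper is at about (613,118) in the right half. I'll enlarge both.

```bash
python3 - <<'E'
import cv2,numpy as np
a=cv2.imread("pics/w1.png")[70:220,215:345];b=cv2.imread("pics/w2.png")[80:230,210:340]
cv2.imwrite("pics/z1.png",np.hstack([cv2.resize(i,(400,462),interpolation=cv2.INTER_CUBIC) for i in(a,b)]))
E
```

```text
(no output)
```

View pics/z1.png

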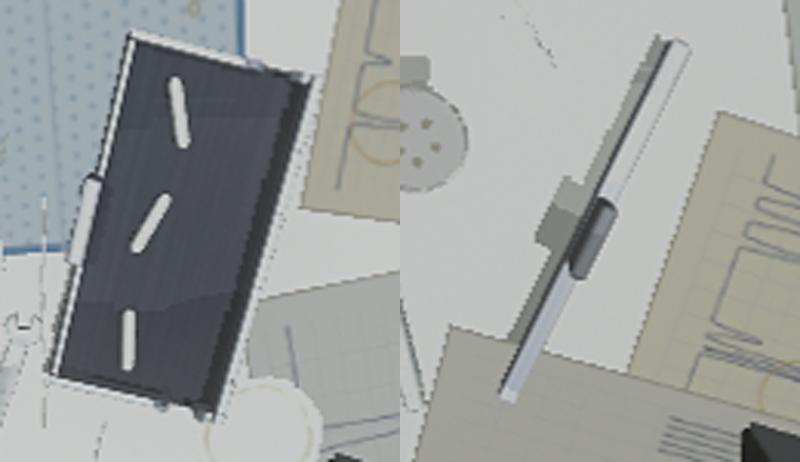

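```bash
python3 - <<'E'
from h import *
np.set_printoptions(precision=4,suppress=True)
s=130/400
def f(p,o): return np.array(p,float)*s+o
c1,_=load("w1");c2,_=load("w2")
o1=(215,70);o2=(210-400*s,80)
L=ray(c1,f([(132,32),(48,375)],o1),.018);F=ray(c1,f([(315,78),(217,421)],o1),.026)
H=ray(c1,f([(97,180),(75,262),(86,221)],o1),.064)
for n,p in(("L",L),("F",F),("H",H)):
    d=p[0]-p[1];print(n,p,"len",np.hypot(*d[:2]),"ang",np.degrees(np.arctan2(d[1],d[0])))
K=ray(c2,f([(680,44),(508,398),(594,240)],o2),.024);d=K[0]-K[1];print(K,np.hypot(*d[:2]),np.degrees(np.arctan2(d[1],d[0])),(K[0]+K[1])/2)
print(ray(c2,f([(610,203),(585,275),(600,235)],o2),.062))
# tray dark floor via contour
_,im=load("w1");g=cv2.cvtColor(im,cv2.COLOR_BGR2GRAY);m=((g<105)*255).astype(np.uint8);m[:,:215]=0;m[:,330:]=0;m[:70]=0;m[215:]=0
m=cv2.morphologyEx(m,cv2.MORPH_CLOSE,np.ones((9,9)))
ct=max(cv2.findContours(m,0,2)[0],key=cv2.contourArea);b=cv2.boxPoints(cv2.minAreaRect(ct));print("floor",b);print(ray(c1,b,.004))
_,im=load("w2");hs=cv2.cvtColor(im,cv2.COLOR_BGR2HSV)
C=cv2.Rodrigues(c1[2])[0];print("cam",-C.T@c1[3])
E
```

```text
L [[0.4771 0.2039 0.018 ]
 [0.4266 0.0062 0.018 ]] len 0.20403310238293584 ang 75.67132899391716
F [[ 0.578   0.1797  0.026 ]
 [ 0.5306 -0.0208  0.026 ]] len 0.20591646448204962 ang 76.71166176638785
H [[0.4584 0.1267 0.064 ]
 [0.4464 0.0834 0.064 ]
 [0.4525 0.1053 0.064 ]] len 0.044909589713883064 ang 74.41423241983354
[[ 0.517  -0.1464  0.024 ]
 [ 0.4205 -0.3544  0.024 ]
 [ 0.4717 -0.2558  0.024 ]] 0.22931793940681502 65.11230202456514 [ 0.4687 -0.2504  0.024 ]
[[ 0.4771 -0.2294  0.062 ]
 [ 0.4644 -0.2687  0.062 ]
 [ 0.4721 -0.2466  0.062 ]]
floor [[223.8129 189.0341]
 [256.0095  78.4458]
 [315.7904  95.8504]
 [283.5938 206.4387]]
[[ 0.4123  0.0078  0.004 ]
 [ 0.474   0.2085  0.004 ]
 [ 0.5801  0.1799  0.004 ]
 [ 0.5295 -0.0278  0.004 ]]
cam [0.4693 0.1555 0.5193]
```

```bash
cat >>h.py <<'E'
from scipy.spatial.transform import Rotation as Ro
def tilt(P,T0,R0,u,deg):
    q=Ro.from_rotvec(np.radians(deg)*np.cross([0,0,1],u)).as_matrix();return P+q@(T0-P),q@R0
E
python3 - <<'E'
from h import *
np.set_printoptions(precision=4,suppress=True)
c=cam("scene");print("obst",ray(c,[(292,170),(257,152),(300,195),(270,168),(334,204)],0.0))
a=np.radians(-13.8);u=np.array([np.cos(a),np.sin(a),0]);R0=down(a)
C=np.array([.5031,.0923,0]);T=C-.055*u+[0,0,.046];P=C+.056*u
for d in(0,15,28,35): 
    p,R=tilt(P,T,R0,u,d);print(d,p,robot.ik(p,R))
robot.gripper_to(.06)
robot.move_ptp(T+[0,0,.10],R0)
print(robot.move_linear(T,.12,threshold=15))
robot.gripper_to(0.0)
s=robot.get_state();print(s["time"],s["ee_pos"],T,s["opening"],s["grasp_force"],s["force"])
save("wrist","w3");save("scene","s3")
E
```

```text
obst [[ 0.8008  0.0557  0.    ]
 [ 0.768   0.2233  0.    ]
 [ 0.7288 -0.0697  0.    ]
 [ 0.7432  0.1105  0.    ]
 [ 0.7885 -0.1674 -0.    ]]
0 [0.4497 0.1054 0.046 ] [-1.1417  0.7061  1.0805  2.1663 -0.8954  0.8234  0.2802]
15 [0.4649 0.1017 0.0732] [-0.9147  0.7255  0.9566  1.9463 -0.7137  1.146   0.1791]
28 [0.4833 0.0972 0.0927] [-0.6546  0.7469  0.7212  1.7385 -0.5688  1.3821  0.0728]
35 [0.4948 0.0943 0.1013] [-0.597   0.8263  0.7151  1.6249 -0.5782  1.5465  0.0881]
False
7.775 [0.4497 0.1054 0.046 ] [0.4497 0.1054 0.046 ] 0.009948623956225762 29.999958872795105 [-0.4635  0.3301  0.8103]
```

```bash
python3 - <<'E'
from h import *
a=np.radians(-13.8);u=np.array([np.cos(a),np.sin(a),0]);R0=down(a)
s=robot.get_state();T=np.array(s["ee_pos"]);P=T+.111*u;P[2]=0
for d in(3,10,17,24,31):
    p,R=tilt(P+[0,0,.0005],T+[0,0,.0005],R0,u,d);robot.move_linear(p,.05,frame=R);s=robot.get_state();print(d,round(s["time"],2),np.round(s["force"],1),round(s["opening"],4),round(s["grasp_force"],1))
robot.pause(.5)
save("wrist","w4");save("scene","s4");save("side","d4")
a=cv2.imread("pics/w4.png");b=cv2.imread("pics/s4.png")[150:246,160:288]
cv2.imwrite("pics/z4.png",np.hstack([cv2.resize(i,(400,300),interpolation=cv2.INTER_CUBIC) for i in(a,b)]))
E
```

```text
3 8.16 [-0.3  0.2 -4.6] 0.0097 30.0
10 8.6 [ 0.8  0.3 -2.8] 0.0099 30.0
17 9.04 [ 0.8  0.5 -3.4] 0.0099 30.0
24 9.48 [-0.5 -0.1 -4.5] 0.0099 30.0
31 9.93 [-0.5 -0.3 -4.5] 0.0101 30.0
```

View pics/z4.png

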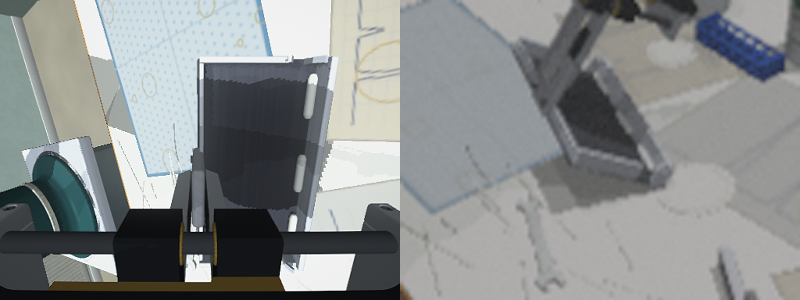

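The bars are in line by the fence, at about (310,95), (300,172) and (291,226) in the left half. Before lowering, I'll check in tray coordinates that they lie flush.

```bash
cat >>h.py <<'E'
def bars(f,tcp,Rt,off=0.055):
    """bar outlines in tray frame: tray axes from tool (held by plate); tool y = -tray x, tool z = -tray z"""
    c,im=load(f);X=-Rt[:,1];Z=-Rt[:,2];Y=np.cross(Z,X);A=np.c_[X,Y,Z];O=tcp-A@[off,0,.046]
    R=cv2.Rodrigues(c[2])[0];r2=cv2.Rodrigues(R@A)[0];t2=R@O+c[3].ravel();cc=(c[0],c[1],r2,t2)
    g=im.min(2);poly=proj(cc,[(-.049,-.098,.012),(.045,-.098,.012),(.045,.098,.012),(-.049,.098,.012)])
    m=np.zeros_like(g);cv2.fillPoly(m,[poly.astype(np.int32)],255);m&=((g>150)*255).astype(np.uint8)
    for k in cv2.findContours(m,0,1)[0]:
        if cv2.contourArea(k)>15:
            q=ray(cc,k.reshape(-1,2),.010)[:,:2]*1000
            (x,y),wh,an=cv2.minAreaRect(q.astype(np.float32));print("bar mm c(%.0f,%.0f) size"%(x,y),np.round(wh),"ang %.0f"%an,"x",np.round([q[:,0].min(),q[:,0].max()]),"y",np.round([q[:,1].min(),q[:,1].max()]))
    return cc
E
python3 - <<'E'
from h import *
s=robot.get_state();cc=bars("w4",np.array(s["ee_pos"]),np.array(s["tool_rot"]))
np.set_printoptions(precision=1,suppress=True)
print(proj(cc,[(-.05,-.1,.004),(-.05,.1,.004),(-.05,-.1,.026),(-.05,.1,.026),(.05,-.1,.016)]))
E
```

```text
bar mm c(-46,58) size [20.  8.] ang 90 x [-50. -42.] y [48. 68.]
bar mm c(-47,7) size [28.  5.] ang 90 x [-49. -44.] y [-8. 21.]
bar mm c(-46,-72) size [ 8. 39.] ang 4 x [-50. -41.] y [-92. -53.]
[[404.8  81.7]
 [370.5 322.3]
 [423.7  78.2]
 [381.4 342.2]
 [259.9  79.3]]
```

All three bars lie flush at x −50 to −42 with no overlap in y. Lowering the tray and releasing it.

```bash
python3 - <<'E'
from h import *
a=np.radians(-13.8);u=np.array([np.cos(a),np.sin(a),0]);R0=down(a)
T=np.array([.4497,.1054,.046]);P=T+.111*u;P[2]=0
for d in(24,17,10,4,1,0):
    p,R=tilt(P,T,R0,u,d);robot.move_linear(p,.05 if d>3 else .02,frame=R);s=robot.get_state();print(d,round(s["time"],2),np.round(s["force"],1))
robot.pause(.2)
robot.gripper_to(.04);robot.pause(.2)
robot.move_linear(T+[0,0,.1],.12);robot.pause(.2)
b=T+[.0,0,.25]-[.02,0.02,0];robot.move_linear(b,.2);robot.pause(.2)
save("wrist","w5");print(robot.get_state()["time"])
bars("w5",T,R0)
_,im=load("w5");cv2.imwrite("pics/w5b.png",cv2.resize(im[:300,100:500],(800,600)))
E
```

```text
24 11.03 [ 0.2  0.5 -4.8]
17 11.47 [-0.1 -1.4 -4.4]
10 11.91 [-0.4 -0.4 -3.5]
4 12.31 [-0.5  0.1 -3.3]
1 12.78 [-0.  -0.3 -2.8]
0 13.03 [ 0.2 -0.7 -3.7]
16.4917
bar mm c(-46,67) size [ 5. 36.] ang 0 x [-48. -43.] y [49. 86.]
bar mm c(-45,2) size [ 5. 37.] ang 4 x [-48. -43.] y [-16.  21.]
bar mm c(-45,-73) size [ 5. 37.] ang 0 x [-48. -43.] y [-91. -55.]
```

View pics/w5b.png

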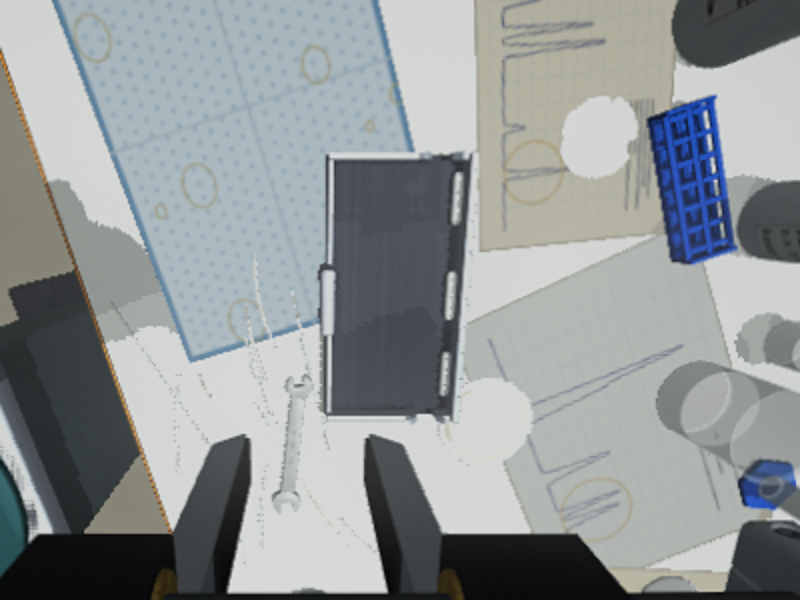

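The tray is flat with the three bars along the fence, at about (456,198), (451,296) and (445,374). Next I'll check the tray pose from its wall corners, and get a close measurement of the keeper.

```bash
python3 - <<'E'
from h import *
np.set_printoptions(precision=1,suppress=True)
a=np.radians(-13.8);R0=down(a);T=np.array([.4497,.1054,.046])
cc=bars("w5",T,R0)
f=lambda p:np.array(p,float)/2+(100,0)
print("left wall corners z16-20",1e3*ray(cc,f([(327,153),(324,416)]),.018))
print("fence corners z26",1e3*ray(cc,f([(474,154),(458,420)]),.026))
print("plate top ends z64",1e3*ray(cc,f([(327,266),(327,333)]),.064))
# keeper: centre the wrist camera over it
k=np.array([.4687,-.2504,0]);b=np.radians(65.1-90);Rk=down(b)
robot.gripper_to(.06)
n=np.array([np.cos(b),np.sin(b),0]);
robot.move_ptp(k+[0,0,.22]-.09*np.array([-n[1],n[0],0]),Rk)
s=robot.get_state();c,im=save("wrist","w6");print(s["time"],s["ee_pos"])
cv2.imwrite("pics/w6b.png",cv2.resize(im[:300,56:456],(800,600)))
E
```

```text
bar mm c(-46,67) size [ 5. 36.] ang 0 x [-48. -43.] y [49. 86.]
bar mm c(-45,2) size [ 5. 37.] ang 4 x [-48. -43.] y [-16.  21.]
bar mm c(-45,-73) size [ 5. 37.] ang 0 x [-48. -43.] y [-91. -55.]
left wall corners z16-20 [[  54.  -103.6   18. ]
 [  54.6  102.3   18. ]]
fence corners z26 [[ -52.3 -102.2   26. ]
 [ -56.   103.    26. ]]
plate top ends z64 [[ 54.9 -25.3  64. ]
 [ 54.5  22.1  64. ]]
18.8333 [ 0.4 -0.3  0.2]
```

View pics/w6b.png

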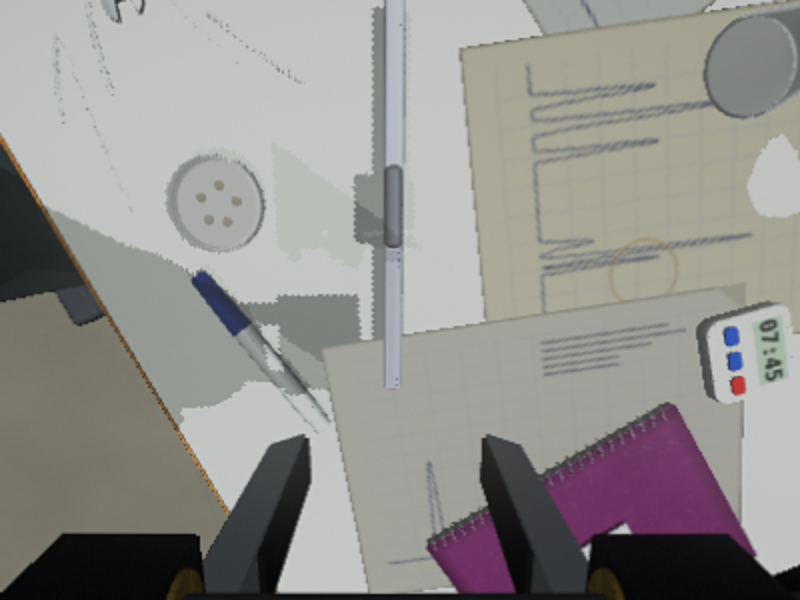

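The keeper runs nearly vertically in the picture: its lower end is at (392,388) and its tab spans (394,167) to (394,246).

```bash
python3 - <<'E'
from h import *
np.set_printoptions(precision=4,suppress=True)
c,_=load("w6");f=lambda p:np.array(p,float)/2+(56,0)
A=ray(c,f([(395.5,5),(392,386)]),.024);d=A[0]-A[1];ang=np.arctan2(d[1],d[0])
t=ray(c,f([(394,167),(394,244)]),.062);e=A[1]+d/np.linalg.norm(d)*.117
print(A,np.degrees(ang),t,np.linalg.norm(t[0]-t[1]),"mid from tab",t.mean(0),"from end",e)
b=ang-np.pi/2;Rk=down(b)
k=(t.mean(0)+e)/2;k[2]=.046
if np.linalg.norm((t.mean(0)-e)[:2])>.008: raise SystemExit("disagree")
robot.move_ptp(k+[0,0,.08],Rk)
print(robot.move_linear(k,.1,threshold=15))
robot.gripper_to(0)
s=robot.get_state();print(s["time"],s["ee_pos"],s["opening"],s["force"],s["grasp_force"])
robot.move_linear(k+[0,0,.12],.12)
s=robot.get_state();print(s["time"],s["opening"],s["force"])
save("side","d7");save("scene","s7");save("wrist","w7")
# place approach
a=np.radians(-13.8);u=np.array([np.cos(a),np.sin(a),0]);N=np.array([.4497,.1054,0])+.085*u;R0=down(a)
print("notch",N,robot.ik(N+[0,0,.05],R0))
robot.move_ptp(N+[0,0,.15],R0);robot.pause(.2)
s=robot.get_state();print(s["time"],s["ee_pos"])
c8,im=save("wrist","w8");save("side","d8");save("scene","s8")
z=cv2.imread("pics/d8.png")[120:240,160:320]
cv2.imwrite("pics/z8.png",np.hstack([cv2.resize(im,(400,300)),cv2.resize(z,(400,300),interpolation=cv2.INTER_CUBIC)]))
E
```

```text
[[ 0.5157 -0.1519  0.024 ]
 [ 0.4195 -0.3545  0.024 ]] 64.59364059718233 [[ 0.4774 -0.2326  0.062 ]
 [ 0.4604 -0.2694  0.062 ]] 0.04050433828998159 mid from tab [ 0.4689 -0.251   0.062 ] from end [ 0.4697 -0.2488  0.024 ]
False
21.2417 [ 0.4693 -0.2499  0.046 ] 0.0099003687212652 [-0.5557  0.1184  0.5037] 30.000327229499817
22.3917 0.00957703401634442 [-0.6774 -0.7228 -1.7878]
notch [0.5322 0.0851 0.    ] [-0.8504  0.667   0.8299  1.9765 -0.6865  0.8041  0.1354]
24.0333 [0.5324 0.084  0.1501]
```

View pics/z8.png

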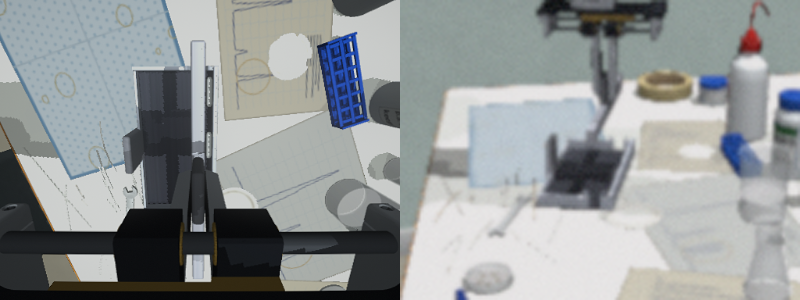

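The keeper is held level and in line above the notches: its far end is at (198,40) and the tray wall runs parallel. Lowering it with a force guard.

```bash
python3 - <<'E'
from h import *
np.set_printoptions(precision=4,suppress=True)
a=np.radians(-13.8);u=np.array([np.cos(a),np.sin(a),0]);N=np.array([.4497,.1054,0])+.085*u
c,_=load("w8");v=np.array([-u[1],u[0],0]);print("keeper far end expected",proj(c,[N+v*.117+[0,0,.128]])*400/512)
robot.move_linear(N+[0,0,.085],.1)
print(robot.move_linear(N+[0,0,.0500],.03,threshold=8))
s=robot.get_state();print(s["time"],s["ee_pos"],s["force"],s["opening"])
c9,im=save("wrist","w9");save("side","d9");save("scene","s9")
z=cv2.imread("pics/s9.png")[150:246,160:288]
cv2.imwrite("pics/z9.png",np.hstack([cv2.resize(im,(400,300)),cv2.resize(z,(400,300),interpolation=cv2.INTER_CUBIC)]))
E
```

```text
keeper far end expected [[196.2599  35.5731]]
True
26.15 [0.5322 0.085  0.05  ] [-1.1709 -0.386   7.674 ] 0.009711355373947617
```

View pics/z9.png

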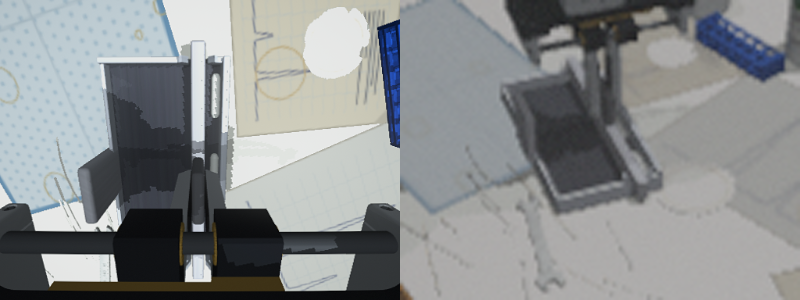

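The keeper came down at exactly the floor height (TCP z 0.050), with the bars between it and the fence. Releasing and retreating.

```bash
python3 - <<'E'
from h import *
a=np.radians(-13.8);u=np.array([np.cos(a),np.sin(a),0]);N=np.array([.4497,.1054,0])+.085*u;v=np.array([-u[1],u[0],0])
robot.gripper_to(.03);robot.pause(.2)
robot.move_linear(N+[0,0,.15],.1)
robot.move_linear(N-.08*v-.02*u+[0,0,.25],.2);robot.pause(.3)
c,im=save("wrist","w10");print(robot.get_state()["time"],robot.get_state()["force"])
T=np.array([.4497,.1054,.046]);cc=bars("w10",T,down(a))
print("keeper ends expected at",(proj(cc,[(-.03,-.117,.028),(-.03,.117,.028),(-.03,0,.066)])-(100,0))*2)
cv2.imwrite("pics/z10.png",cv2.resize(im[:300,100:500],(800,600)))
E
```

```text
29.3417 [-0.07228774 -0.30593727  0.27637539]
bar mm c(-45,68) size [ 4. 37.] ang 1 x [-48. -43.] y [49. 86.]
bar mm c(-32,62) size [10. 73.] ang 1 x [-37. -27.] y [25. 98.]
bar mm c(-46,2) size [38.  4.] ang 89 x [-47. -43.] y [-17.  21.]
bar mm c(-45,-73) size [ 3. 34.] ang 1 x [-47. -44.] y [-90. -56.]
bar mm c(-32,-61) size [76. 11.] ang 90 x [-37. -26.] y [-99. -23.]
keeper ends expected at [[339.30287345  21.53631221]
 [334.14771999 389.51308692]
 [339.75285251 221.37274446]]
```

View pics/z10.png

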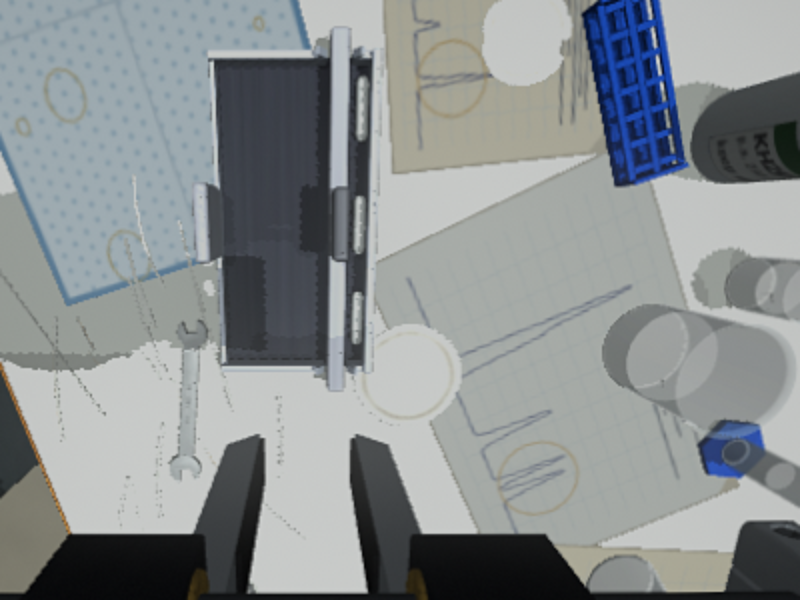

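The keeper sits in both notches, its ends at (340,28) and (336,389), close to where they should be. The three bars lie in a row against the fence behind it.

```bash
python3 -c "
from rig import robot
print(robot.sign_off())"
```

```text
the job is handed in; nothing more can be done
None
```

The job is handed in at about 29 s: the tray is flat on the bench, the three stirring bars are in a single row against the fence, the keeper stands in both notches on the tray floor, and no move was made near the dish, spanner, flask or timer.

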